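# Cam-lock the end panel of the take-apart bike tool rack

## Task

Slide the rack's end panel gently in along its guides until its bolt sits in the open mouth of the cam disc, then turn the cam by its red knob clockwise, about half a turn, until the hook has drawn the panel firmly tight against the two rubber buffers. Feel for the tightening and stop there, since forcing it further tears the bolt out; let go and leave the other things on the board where they are.

Things in the scene. Friction and masses are not known exactly. Their poses are not given: they have to be found in the camera images.
- shelf: Plywood rack shelf fixed on a 12 mm bamboo board. Origin: on the cam's axis at the height of the board's top; z up, +x is the way the panel slides in. Slab 18 mm high, 140 wide (y), from x -38 to +68 mm. Two guide battens 22 mm high run from x -38 to -191 at y +-62 (12 thick); the panel's foot slides between them (1.5 mm play in all) under lips that keep it down.
- buffer: Two black rubber buffers on wooden cheeks fixed to the shelf, each 20 mm wide at y +-47 mm, 18 to 40 mm above the board. Origin: board's top, shelf x = -62 mm, in the plane of their outer faces that the panel comes to lie on; axes as the shelf's. The rubber is hard and gives well under 1 mm.
- panel: Loose plywood end panel, about 0.4 kg, on the board between the guides: upright plate 18 mm thick (x), 96 wide, 65 high, on a 110 wide, 12 mm foot reaching 64 mm back (-x) and 22 forward of its face, with a dark wooden grip block at the back. Origin: bottom centre of the plate's front (+x) face; axes as the shelf's. Starts with the face 95 to 115 mm from the cam axis. Sliding friction 2 to 4 N.
- panel_grip (a point): Centre of the top of the grip block on the panel's foot, 62 mm above the board and 56 mm behind the front face. The block is 16 mm thick (x), 44 wide, and rises 50 mm above the foot, 30 mm clear of the plate: pinch it across its 16 mm, low down, or push on it. The slide ends at a felt stop with the face 69 to 79 mm from the cam axis (see bolt_root); push there with 15 N at most.
- bolt_root (a point): Where the 8 mm brass bolt leaves the panel's front face, 42 mm above the board. 41 mm ahead of the face, give or take 4.5 mm (screwed in more or less, not known beforehand), a pin 8 mm thick hangs from its end down to 25 mm above the board. With the cam open, the slid-in panel stops when this pin meets the cam's inner rib, the pin's centre then 33 mm from the cam axis.
- cam (a joint): Turn of the cam disc, rad: 0 open, growing clockwise seen from above, up to 3.9; starts at 0 to 0.15; stays where left. The panel meets the buffers somewhere from 2.0 to 3.4 (depends on the bolt). Until then the knob needs a steady 4 to 6 N along its circle; then this rises steeply: the panel shall be pressed on with 15 to 60 N, best 30 to 40, which adds 4 to 5 N at the knob (60 N: 7 to 11).
- cam_axis (a point): On the cam disc's axis at its top face, 22 mm above the board. Aluminium disc 104 mm across, carrying a spiral steel hook rib (22 to 35 mm above the board) whose mouth faces the panel when open. From about 0.5 rad on the hook holds the bolt's pin, and draws it in by 7 mm per rad, from 36 mm off the axis at 0.5 rad.
- knob_grip (a point): Middle of the red crank knob on the disc: upright, round, 22 mm across, from 42 to 78 mm above the board, this point at 64 mm. It is 40 mm from the cam axis and spins freely on its pin, so the hand need not turn while carrying it round. Seen from above it stands at angle 2.0 - cam (rad, counter-clockwise from shelf +x), so it goes round the side away from the panel.
- socket_case: Stainless steel socket set case with a press button latch, 110 x 70 x 36 mm, origin under its centre. To be left alone.
- bottle_cage: Green plastic bottle cage lying on its back, 110 x 77 x 77 mm, origin under its centre. To be left alone.
- tire_lever: Blue plastic tire lever, 115 x 18 x 7 mm, lying flat along its x. To be left alone.
- valve_extender: Aluminium valve extender, 58 mm long, 8 mm thick, lying along its x. To be left alone.
There are look-alikes about, which are no part of the job. Of the things like the panel, leave any that is grey; of the rest the larger one is meant.

How it is judged:
By the outcome, as a careful person would: the job done as asked, in the order asked, and still so for the second after the job is handed in, with the robot touching nothing.
It also fails if it takes over 72 s, if anything falls off the work surface, if the arm or the gripper's body presses on something with over 40 N, if the wrist force passes 120 N, or if a joint passes its speed limit or range.

## Robot

A 6-joint arm with a two-finger parallel gripper is mounted at the origin on the work surface. World frame = base frame: x ahead of the robot, y to its left, z up, the work surface at z = 0. Lengths are in m, angles in degrees, forces in N, time in s.
With the tool pointing down it reaches from about 0.325 to 0.775 m from the base axis. Payload 9.3 kg.
Tool frame: the origin (TCP) lies at the very end of the fingers, on their centre line; the grasp point (between the pads) lies bot.tcp_to_grasp behind it (bot.tcp_to_grasp is the distance from the TCP to the grasp point, in m); z points along the fingers, y is the line along which they close (so a half turn about z gives the same grasp; the last joint's range is limited). The gripper opens to 85 mm and grips with 20 to 120 N. Pads are 22 mm wide; open, the fingers measure 114 mm over their backs; the gripper's body (76 mm by 85 mm) begins 54 mm behind the grasp point. The pads swing forward as they close: fully open they stand 13 mm farther back than shut.
Start: joints at [-71.826, 14.817, 1.232, 76.415, 0, 81.257], TCP at [0.249, -0.49, 0.231] pointing down, gripper open.
Joint ranges: [-174.27, 174.27], [-52.1, 104.24], [-59.71, 78.15], [-110.17, 111.67], [-87.03, 83.33], [-180, 180]. Speed limits (degrees/s): [127.2, 127.2, 159.86, 180, 180, 180].

## Interface

Orientations are given as [roll, pitch, yaw] about the fixed x, y, z axes, in that order (R = Rz(yaw) Ry(pitch) Rx(roll)).
In Python, from workcell import bot gives the robot as it stands.
- The arm moves only by the shell command python3 -m creep 'ROWS' [FORCE]. ROWS is text: rows parted by semicolons, each of 7 numbers parted by spaces: the shift along the tool's x, y, z in units of 50 mm (1.0 is 50 mm), then the turn, a rotation vector about the tool's x, y, z in units of 6 degrees (1.0 is 6 degrees), then the opening, from 0 (shut) to 1 (fully open). A call has exactly 5 rows; each row shifts and turns the commanded pose from where the row before left it, along the tool's axes as they then stand; what a row does not reach is not made up. A row lasts 1/8 s, in which the tool goes at most 62.5 mm and 10.7 degrees, less where a joint would pass 70% of its speed; a pose out of reach is approached as far as the arm can. A call is refused whole if a number of a shift passes 1 or a number of a turn 1, either way. A call with a gripper value outside its range is refused whole. The fingers move at their own pace and stop on an object; FORCE is the grip in N (left out, the last holds). Time passes only in rows, so rows that do not move let the fingers close, or fill a call up. It gives the time, the measured TCP pose, the force, the opening and the grip force at its end, in the units of the state.
- bot.observe(): the state, without advancing time (a new reading comes with each control period).
- bot.read_camera(name): name is "scene" or "side" or "wrist"; returns the picture (384x512x3 uint8, red, green, blue); there is no depth.
- bot.camera_params(name): a dict with "fx", "fy", "cx", "cy" (pixels), "T" (4x4, takes a point from camera to world coordinates). Camera axes: x right, y up, looking along -z (the intrinsics and any distortion apply to the point x, -y, -z); pixel columns grow to the right and rows downward; lengths in m; the calibration is good to about 2 mm. A picture is of the moment at which its call begins: read the wrist's pose just before it. camera_params takes no time and is no camera call; for the wrist camera it gives the pose at the moment of the call.
- bot.finish_job(): hands the job in; it is judged then, once.
The state is a dict: "clock": time; "joints": joint angles; "joint_vel": joint speeds; "joint_torque": joint torques, N m; "position": TCP position; "eef_rot": TCP orientation; "force": force on the tool from outside, world axes, zero at the start; "moment": the same for the moment, N m; "opening": opening from 0.0 (shut) to 1.0 (fully open); "gripper_force": force on a finger pad.
Only numpy, scipy, OpenCV 4.12 (cv2) and the standard library are available. Lean on these libraries where they do the work, as an engineer would, in place of code of your own. Each camera call takes 0.05 s, during which the arm holds its last target. There are 200 camera calls.

## Working session

There is one attempt and no reset: what is moved stays moved. The work goes in short steps, Python scripts to look and compute and a shell command to move; the robot and the scene stay as the last step left them, time stands still between calls to the robot, and variables do not carry over. Pictures are saved under pics/ and viewed, at most 10 in all, crops included, and the job is handed in when it is done.

```bash
mkdir -p pics; cat > h.py <<'E'
import numpy as np, cv2
from workcell import bot
def ray(name,px,P=None):
    P=P or bot.camera_params(name); T=np.array(P["T"])
    d=np.array([(px[0]-P["cx"])/P["fx"],-(px[1]-P["cy"])/P["fy"],-1.0])
    return T[:3,3],T[:3,:3]@d
def onz(name,px,z,P=None):
    o,d=ray(name,px,P); return o+d*(z-o[2])/d[2]
def proj(name,p,P=None):
    P=P or bot.camera_params(name); T=np.array(P["T"])
    q=T[:3,:3].T@(np.array(p)-T[:3,3]); return P["cx"]+P["fx"]*q[0]/-q[2],P["cy"]-P["fy"]*q[1]/-q[2]
E
python3 - <<'E'
from h import *
for n in("scene","side"):
    im=bot.read_camera(n); cv2.imwrite(f"pics/{n}0.png",im[...,::-1])
    print({k:(np.round(v,3).tolist()) for k,v in bot.camera_params(n).items() if k!='x'})
print(bot.observe(),bot.tcp_to_grasp)
E
```

```text
{'fx': 405.915, 'fy': 405.915, 'cx': 255.237, 'cy': 193.388, 'T': [[-0.546, -0.701, 0.46, 0.892], [0.838, -0.457, 0.298, 0.289], [0.001, 0.548, 0.836, 0.752], [0.0, 0.0, 0.0, 1.0]]}
{'fx': 483.088, 'fy': 483.088, 'cx': 253.482, 'cy': 189.588, 'T': [[-0.87, 0.379, -0.316, 0.155], [-0.494, -0.654, 0.573, 0.696], [0.01, 0.654, 0.756, 0.951], [0.0, 0.0, 0.0, 1.0]]}
{'clock': 0.1, 'joints': array([-7.18262151e+01,  1.48480529e+01,  1.19475097e+00,  7.64155840e+01,
        5.46138909e-04,  8.12572742e+01]), 'joint_vel': array([-0.10793532, -0.08477012,  0.13405217,  0.14923882, -0.02030782,
        0.1601678 ]), 'joint_torque': array([ 6.06867514e-03, -5.56694877e+01,  3.45069301e+01,  1.16580565e-02,
       -1.05636482e-04,  1.66179177e-05]), 'position': array([ 0.24890686, -0.49018011,  0.23072615]), 'eef_rot': array([-1.79931997e+02, -1.10103099e-02,  2.69165038e+01]), 'force': array([ 0.47711923, -0.11740496, -0.77792711]), 'moment': array([0.01845268, 0.0257764 , 0.01353527]), 'gripper_force': 0.0, 'opening': 0.9992168382057808} 0.0187
```

View pics/scene0.png

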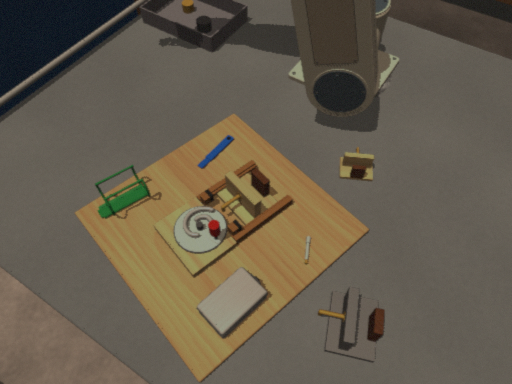

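View pics/side0.png

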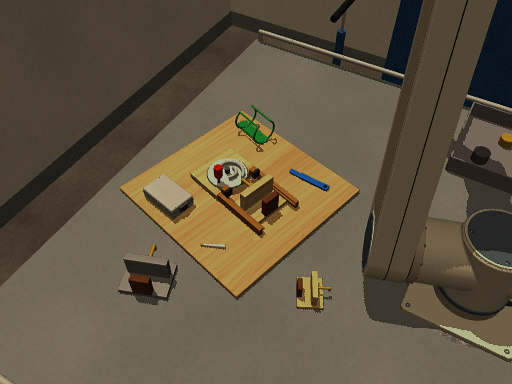

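Panel candidates: the yellow panel in the guides, scene (245,193) / side (257,192). The grey panel is at scene (352,315) and the small yellow one at scene (357,165). The red knob is at scene (214,228), with the cam disc around (200,229). By the description, the one in the guides is meant: it isn't grey and it's the larger. I'll check that in a close crop.

```bash
python3 - <<'E'
from h import *
a=cv2.imread("pics/scene0.png")[150:280,140:310]; b=cv2.imread("pics/side0.png")[140:240,190:310]
a=cv2.resize(a,None,fx=4,fy=4,interpolation=cv2.INTER_CUBIC)[:, :680]; cv2.imwrite("pics/sc_crop.png",a)
b=cv2.resize(b,None,fx=6,fy=6,interpolation=cv2.INTER_CUBIC); cv2.imwrite("pics/si_crop.png",b)
for n in("scene","side"):
    im=cv2.imread(f"pics/{n}0.png").astype(int); B,G,R=im[...,0],im[...,1],im[...,2]
    m=((R>120)&(G<50)&(B<50)).astype(np.uint8)
    k,l,s,c=cv2.connectedComponentsWithStats(m)
    for i in range(1,k):
        if s[i,4]>15: print(n,"red",s[i],c[i].round(1),onz(n,c[i],.074).round(4))
E
```

```text
scene red [209 220  10  10  71] [213.3 224.6] [0.623  0.0195 0.074 ]
side red [214 165   8   5  35] [217.6 167.1] [0.6367 0.0111 0.074 ]
```

View pics/sc_crop.png

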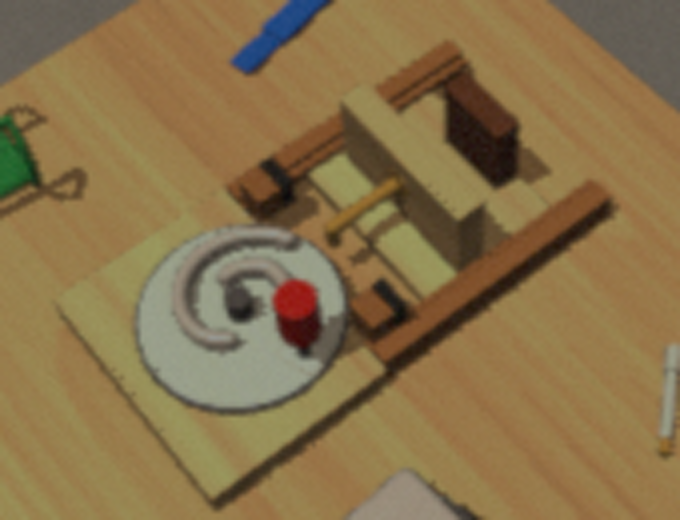

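View pics/si_crop.png

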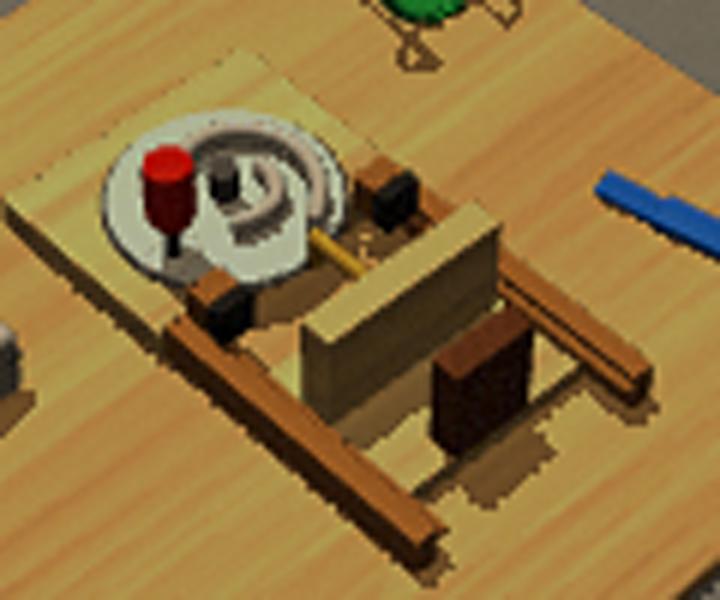

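```bash
python3 - <<'E'
from h import *
def pt(n,c,z):
    s,o=((4,(140,150)) if n=="scene" else (6,(190,140)))
    return onz(n,[(c[i]+.5)/s-.5+o[i] for i in(0,1)],z)
Q={"scene":dict(knob=((296,300),.09),disc=((241,319),.034),grip=((482,107),.074),s1=((58,305),.03),s2=((215,505),.03),s3=((388,372),.03),b1=((385,348),.034),b2=((605,190),.034),plate1=((365,85),.077),plate2=((465,215),.077)),
"side":dict(knob=((169,162),.09),disc=((225,198),.034),grip=((483,346),.074),s1=((238,52),.03),s2=((5,203),.03),s3=((165,350),.03),b1=((172,325),.034),b2=((438,530),.034),plate1=((487,215),.077),plate2=((315,333),.077))}
D={}
for n in Q:
    D[n]={k:pt(n,*v) for k,v in Q[n].items()}
    for k,v in D[n].items(): print(n,k,v.round(4))
    d=D[n]; f=lambda a,b:(round(np.hypot(*(d[b]-d[a])[:2]),4),round(np.degrees(np.arctan2(*(d[b]-d[a])[1::-1])),1))
    print("knob-disc",f("disc","knob"),"s1s2 140",f("s1","s2"),"s3s2 106",f("s3","s2"),"bat 153",f("b2","b1"),"grip->disc",f("grip","disc"),"plate 96",f("plate2","plate1"))
E
```

```text
scene knob [0.6291 0.0264 0.09  ]
scene disc [ 0.6305 -0.0125  0.034 ]
scene grip [0.4796 0.0331 0.074 ]
scene s1 [ 0.6732 -0.0964  0.03  ]
scene s2 [0.7143 0.0355 0.03  ]
scene s3 [0.6131 0.0644 0.03  ]
scene b1 [0.6046 0.0569 0.034 ]
scene b2 [0.4651 0.1011 0.034 ]
scene plate1 [ 0.5027 -0.0238  0.077 ]
scene plate2 [0.5406 0.0624 0.077 ]
knob-disc (np.float64(0.0389), np.float64(92.1)) s1s2 140 (np.float64(0.1382), np.float64(72.7)) s3s2 106 (np.float64(0.1053), np.float64(-15.9)) bat 153 (np.float64(0.1463), np.float64(-17.6)) grip->disc (np.float64(0.1577), np.float64(-16.8)) plate 96 (np.float64(0.0941), np.float64(-113.8))
side knob [0.6284 0.022  0.09  ]
side disc [ 0.6268 -0.0158  0.034 ]
side grip [0.4763 0.032  0.074 ]
side s1 [ 0.6711 -0.0988  0.03  ]
side s2 [0.7095 0.0313 0.03  ]
side s3 [0.6053 0.0666 0.03  ]
side b1 [0.6081 0.0565 0.034 ]
side b2 [0.4616 0.0934 0.034 ]
side plate1 [ 0.507  -0.0282  0.077 ]
side plate2 [0.5358 0.0617 0.077 ]
knob-disc (np.float64(0.0379), np.float64(87.6)) s1s2 140 (np.float64(0.1356), np.float64(73.6)) s3s2 106 (np.float64(0.11), np.float64(-18.7)) bat 153 (np.float64(0.1511), np.float64(-14.2)) grip->disc (np.float64(0.1579), np.float64(-17.6)) plate 96 (np.float64(0.0944), np.float64(-107.8))
```

The crops confirm the choice: a yellow panel in the guides with its brass bolt pointing at the cam, the dark grip block at scene crop (482,107) and the knob at (296,300). The sizes also agree:

| Measure | Found | Given |
|---|---|---|
| Shelf | 137 × 107 mm | 140 × 106 mm |
| Knob radius | 38.5 mm | 40 mm |
| Face to cam axis | about 102 mm | 95–115 mm |

Shelf yaw is about -17°. I'll move with yaw 73, so tool y points along shelf +x.

```bash
python3 -m creep '0.58 -0.55 0 0 0 -1 0; 0.64 -0.48 0 0 0 -1 0; 0.69 -0.41 0 0 0 -1 0; 0.73 -0.34 0 0 0 -1 0; 0.76 -0.26 0 0 0 -1 0' 20
python3 -m creep '0.78 -0.18 0 0 0 -1 0; 0.79 -0.1 0 0 0 -0.9 0; 0.8 0 0 0 0 -0.78 0; 0.9 0 0 0 0 0 0; 0.9 0 0 0 0 0 0'
python3 -m creep '0.9 0 0 0 0 0 0; 0.9 0 0 0 0 0 0; 0.5 0 0 0 0 0 0; 0.2 0 0 0 0 0 0; 0 0 0 0 0 0 0'
```

```text
clock: 0.72
position: [0.318, -0.3008, 0.2311]
eef_rot: [-180.0, -0.0, 57.1]
force: [1.2, 0.5, -0.4]
opening: -0.001
gripper_force: 0.0
clock: 1.35
position: [0.3864, -0.1024, 0.2311]
eef_rot: [-180.0, -0.0, 73.0]
force: [0.8, 0.4, 0.3]
opening: 0.003
gripper_force: 0.0
clock: 1.98
position: [0.4227, 0.0158, 0.2311]
eef_rot: [-180.0, 0.0, 73.1]
force: [-0.2, 0.4, 0.3]
opening: -0.0
gripper_force: 0.0
```

```bash
python3 -m creep '0.33 0.1 0 0 0 0 0; 0.3 0.1 0.2 0 0 0 0; 0 0 0 0 0 0 0; 0 0 0 0 0 0 0; 0 0 0 0 0 0 0'
python3 - <<'E'
from h import *
import pickle
P=bot.camera_params("wrist"); im=bot.read_camera("wrist"); pickle.dump(P,open("w1.pkl","wb"))
cv2.imwrite("pics/w1.png",im[...,::-1])
for p in [(.6286,-.0142,.034),(.6286,.0242,.09),(.478,.0325,.074)]: print(np.round(proj("wrist",p,P),1))
E
```

```text
clock: 2.6
position: [0.4415, 0.0427, 0.2214]
eef_rot: [180.0, 0.0, 73.0]
force: [0.8, 0.3, -0.4]
opening: -0.003
gripper_force: 0.0
[436.4 164.8]
[467.  136.6]
[290.4 173.6]
```

View pics/w1.png

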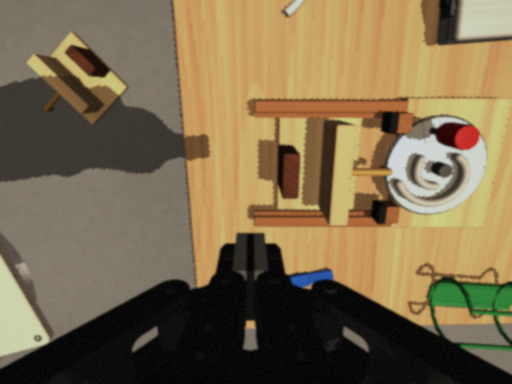

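The wrist view shows the rails level in the picture. The disc centre is at (437,165), the knob top at about (466,136) and the block top at (290,172). All three are within 1–2 px of prediction, so I'll descend behind the block.

```bash
python3 -m creep '0 0 0.8 0 0 0 0; 0 0 0.8 0 0 0 0; 0 0 0.8 0 0 0 0; 0 0 0.7 0 0 0 0; 0 0 0.5 0 0 0 0'
python3 -m creep '0 0 0 0 0 0 0; 0 0.06 0 0 0 0 0; 0 0.06 0 0 0 0 0; 0 0.06 0 0 0 0 0; 0 0.06 0 0 0 0 0'
```

```text
clock: 3.28
position: [0.4411, 0.0427, 0.0401]
eef_rot: [-180.0, 0.0, 73.0]
force: [-0.2, 0.8, 0.8]
opening: 0.0
gripper_force: 0.0
clock: 3.9
position: [0.4535, 0.0393, 0.0417]
eef_rot: [180.0, -0.0, 73.0]
force: [-0.1, 0.2, 0.4]
opening: -0.003
gripper_force: 0.0
```

```bash
python3 -m creep '0 0.06 0 0 0 0 0; 0 0.06 0 0 0 0 0; 0 0.06 0 0 0 0 0; 0 0.04 0 0 0 0 0; 0 0.04 0 0 0 0 0'
python3 -m creep '0 0.04 0 0 0 0 0; 0 0.04 0 0 0 0 0; 0 0.04 0 0 0 0 0; 0 0.04 0 0 0 0 0; 0 0.02 0 0 0 0 0'
```

```text
clock: 4.53
position: [0.4655, 0.0356, 0.0412]
eef_rot: [-180.0, 0.0, 73.0]
force: [-2.6, -0.4, 1.7]
opening: 0.005
gripper_force: 1.4
clock: 5.15
position: [0.4742, 0.0329, 0.0412]
eef_rot: [-180.0, -0.0, 73.0]
force: [-2.3, 1.2, 0.4]
opening: -0.001
gripper_force: 1.0
```

```bash
python3 -m creep '0 0.02 0 0 0 0 0; 0 0.02 0 0 0 0 0; 0 0.02 0 0 0 0 0; 0 0 0 0 0 0 0; 0 0 0 0 0 0 0'
```

```text
clock: 5.78
position: [0.4771, 0.032, 0.0413]
eef_rot: [180.0, 0.0, 73.0]
force: [-0.4, 0.9, -0.6]
opening: -0.002
gripper_force: 0.5
```

```bash
python3 -m creep '0 0.02 0 0 0 0 0; 0 0.01 0 0 0 0 0; 0 0.01 0 0 0 0 0; 0 0 0 0 0 0 0; 0 0 0 0 0 0 0'
```

```text
clock: 6.4
position: [0.4789, 0.0315, 0.0413]
eef_rot: [180.0, -0.0, 73.0]
force: [-1.7, 0.1, 0.3]
opening: 0.003
gripper_force: 0.8
```

```bash
python3 -m creep '0 0.02 0 0 0 0 0; 0 0.01 0 0 0 0 0; 0 0.01 0 0 0 0 0; 0 0 0 0 0 0 0; 0 0 0 0 0 0 0'
```

```text
clock: 7.02
position: [0.4809, 0.0309, 0.0413]
eef_rot: [180.0, -0.0, 73.0]
force: [-1.6, 0.6, -0.2]
opening: 0.002
gripper_force: 0.7
```

```bash
python3 -m creep '0 0.02 0 0 0 0 0; 0 0.01 0 0 0 0 0; 0 0 0 0 0 0 0; 0 0 0 0 0 0 0; 0 0 0 0 0 0 0'
```

```text
clock: 7.65
position: [0.482, 0.0305, 0.0413]
eef_rot: [-180.0, -0.0, 73.0]
force: [-3.9, 2.1, 1.7]
opening: -0.002
gripper_force: 2.3
```

```bash
python3 -m creep '0 0.02 0 0 0 0 0; 0 0.01 0 0 0 0 0; 0 0 0 0 0 0 0; 0 0 0 0 0 0 0; 0 0 0 0 0 0 0'
```

```text
clock: 8.28
position: [0.4822, 0.0305, 0.0412]
eef_rot: [-179.9, 0.0, 73.0]
force: [-10.0, 3.1, 7.6]
opening: 0.002
gripper_force: 5.4
```

```bash
python3 -m creep '0 0.02 0 0 0 0 0; 0 0.01 0 0 0 0 0; 0 0 0 0 0 0 0; 0 0 0 0 0 0 0; 0 0 0 0 0 0 0'
```

```text
clock: 8.9
position: [0.4824, 0.0304, 0.0412]
eef_rot: [-179.7, 0.0, 73.0]
force: [-16.0, 5.5, 12.1]
opening: -0.001
gripper_force: 8.6
```

The panel is at its stop, and the force read was about 17 N, slightly above the 15 N guide. I'll back off now and move over the knob.

```bash
python3 -m creep '0 -0.3 0 0 0 0 0; 0 -0.1 -0.5 0 0 0 0; 0 0 -0.8 0 0 0 0; 0 0 -0.8 0 0 0 0.45; 0 0 -0.3 0 0 0 0.45'
python3 -m creep '0.25 0.7 0 0 0 0 0.45; 0.25 0.8 0 0 0 0 0.45; 0.25 0.8 0 0 0 0 0.45; 0 0.8 0 0 0 0 0.45; 0 0.13 0 0 0 0 0.45'
python3 -m creep '0 0 0 0 0 0 0.45; 0 0 0 0 0 0 0.45; 0 0 0 0 0 0 0.45; 0 0 0 0 0 0 0.45; 0 0 0 0 0 0 0.45'
python3 - <<'E'
from h import *
import pickle
P=bot.camera_params("wrist"); im=bot.read_camera("wrist")
cv2.imwrite("pics/w2.png",im[...,::-1])
for n in("scene","side"): cv2.imwrite(f"pics/{n}1.png",bot.read_camera(n)[...,::-1])
for p in [(.6286,-.0142,.034),(.6286,.0242,.09)]: print(np.round(proj("wrist",p,P),1))
E
```

```text
clock: 9.52
position: [0.4673, 0.0353, 0.1638]
eef_rot: [179.7, -0.0, 73.0]
force: [0.5, -0.4, -0.2]
opening: 0.416
gripper_force: 0.0
clock: 10.15
position: [0.6335, 0.0233, 0.1604]
eef_rot: [179.9, 0.0, 73.0]
force: [-0.5, 0.2, 0.7]
opening: 0.456
gripper_force: 0.0
clock: 10.78
position: [0.6313, 0.0242, 0.1616]
eef_rot: [180.0, -0.0, 73.0]
force: [0.1, 0.7, -0.4]
opening: 0.45
gripper_force: 0.0
[259.1 220.3]
[245.8 202.2]
```

View pics/w2.png

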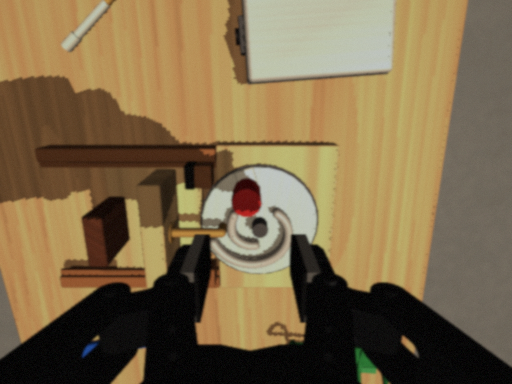

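The disc centre is at (260,219), as predicted, the bolt tip is in the cam mouth at (222,232), and the red knob is around (247,198). I'll check the knob by its red centroid.

```bash
python3 - <<'E'
from h import *
im=cv2.imread("pics/w2.png").astype(int);B,G,R=im[...,0],im[...,1],im[...,2]
m=((R>60)&(R>2.2*G)&(R>2.2*B)); m[:170]=0;m[230:]=0;m[:,:225]=0;m[:,275:]=0
y,x=np.nonzero(m);c=(x.mean(),y.mean());print(len(x),c,x.min(),x.max(),y.min(),y.max())
P=bot.camera_params("wrist")
for z in(.054,.072,.09):print(np.round(proj("wrist",(.6286,.0242,z),P),1))
print(onz("wrist",c,.072,P).round(4), bot.observe()["position"])
# scene views: all three cameras triangulate red centroid
A=np.zeros((3,3));b=np.zeros(3)
for n in("scene","side"):
    im=cv2.imread(f"pics/{n}1.png").astype(int);B,G,R=im[...,0],im[...,1],im[...,2]
    m=((R>70)&(R>3*G)&(R>3*B)).astype(np.uint8);k,l,s,cc=cv2.connectedComponentsWithStats(m)
    for i in range(1,k):
        if s[i,4]>20: print(n,s[i],cc[i].round(1),onz(n,cc[i],.072).round(4))
E
```

```text
628 (np.float64(246.09713375796179), np.float64(201.68630573248407)) 233 260 185 215
[246.2 187.6]
[245.9 194.4]
[245.6 202.2]
[0.627  0.0186 0.072 ] [0.63134167 0.02411943 0.16128953]
scene [209 220  10  16  92] [213.  226.5] [0.6259 0.0206 0.072 ]
side [214 165   8   6  39] [217.4 167.3] [0.6375 0.0105 0.072 ]
```

```bash
python3 -m creep '-0.02 -0.04 0.4 0 0 0 0.45; 0 0 0.5 0 0 0 0.45; 0 0 0.5 0 0 0 0.45; 0 0 0.4 0 0 0 0.45; 0 0 0.18 0 0 0 0.45'
python3 -m creep '0 0 0 0 0 0 0.45; 0 0 0 0 0 0 0.2; 0 0 0 0 0 0 0.1; 0 0 0 0 0 0 0.1; 0 0 0 0 0 0 0.1' 50
python3 -c "
from workcell import bot;o=bot.observe();print(o['position'],o['force'],o['opening'])"
```

```text
clock: 11.55
position: [0.6287, 0.0237, 0.0612]
eef_rot: [-179.9, 0.0, 73.0]
force: [-0.0, 0.2, 0.4]
opening: 0.453
gripper_force: 0.0
clock: 12.18
position: [0.6296, 0.0238, 0.0633]
eef_rot: [179.9, -0.0, 73.0]
force: [-1.9, 1.2, 5.5]
opening: 0.243
gripper_force: 49.4
[0.62961998 0.02377057 0.06329164] [-1.9426646   1.16840563  5.49902236] 0.24297614437667622
```

```bash
cat > k.py <<'E'
from h import *
import sys,json,os
from scipy.optimize import least_squares
y=np.radians(-17); u=np.array([np.cos(y),np.sin(y)]); v=np.array([-u[1],u[0]])
o=bot.observe(); p=o["position"][:2]; f=o["force"][:2]
L=json.load(open("L.json")) if os.path.exists("L.json") else []
if not L or np.linalg.norm(np.array(L[-1])-p)>1e-5: L.append(p.tolist()); json.dump(L,open("L.json","w"))
L=np.array(L); C0=np.array([.6286,-.0142])
r=least_squares(lambda c:np.r_[(np.linalg.norm(L-c,axis=1)-.04)/3e-4,(c-C0)/2e-3],C0); C=r.x
d=p-C; a=np.arctan2(d@v,d@u); er=d/np.linalg.norm(d); et=np.array([er[1],-er[0]])
print("C",C.round(4),"r",round(np.linalg.norm(d)*1e3,2),"cam",round(2-a,3),"Frad",round(f@er,1),"Ftan",round(f@et,1),"Fz",o["force"][2].round(1),"grip",round(o["gripper_force"],1))
st=float(sys.argv[1])
for i in range(5):
    b=a-st; print(round(.8*(np.sin(b)-np.sin(a)),3),round(.8*(np.cos(b)-np.cos(a)),3)); a=b
E
python3 k.py .1
```

```text
C [ 0.6285 -0.0162] r 39.96 cam 0.159 Frad 1.1 Ftan -2.0 Fz 5.5 grip 49.4
0.017 0.078
0.01 0.079
0.002 0.08
-0.006 0.08
-0.014 0.079
```

```bash
python3 -m creep '0.018 0.078 0 0 0 0 0.1; 0.01 0.079 0 0 0 0 0.1; 0.002 0.08 0 0 0 0 0.1; -0.006 0.08 0 0 0 0 0.1; -0.014 0.079 0 0 0 0 0.1'; python3 k.py .1
```

```text
clock: 12.8
position: [0.6482, 0.0182, 0.0633]
eef_rot: [180.0, 0.0, 73.0]
force: [-3.8, -0.5, 8.4]
opening: 0.239
gripper_force: 49.6
C [ 0.6278 -0.0162] r 39.97 cam 0.669 Frad -2.4 Ftan -3.0 Fz 8.4 grip 49.6
-0.023 0.077
-0.03 0.074
-0.038 0.071
-0.044 0.066
-0.051 0.062
```

```bash
python3 -m creep '-0.023 0.077 0 0 0 0 0.1; -0.03 0.074 0 0 0 0 0.1; -0.038 0.071 0 0 0 0 0.1; -0.044 0.066 0 0 0 0 0.1; -0.051 0.062 0 0 0 0 0.1'; python3 k.py .1
```

```text
clock: 13.42
position: [0.6619, 0.0046, 0.0632]
eef_rot: [-180.0, -0.0, 73.0]
force: [-6.0, 2.9, 8.3]
opening: 0.236
gripper_force: 49.7
C [ 0.6277 -0.0161] r 39.98 cam 1.159 Frad -3.6 Ftan -5.6 Fz 8.3 grip 49.7
-0.056 0.057
-0.062 0.051
-0.066 0.045
-0.071 0.038
-0.074 0.03
```

```bash
python3 -m creep '-0.056 0.057 0 0 0 0 0.1; -0.062 0.051 0 0 0 0 0.1; -0.066 0.045 0 0 0 0 0.1; -0.071 0.038 0 0 0 0 0.1; -0.074 0.03 0 0 0 0 0.1'; python3 k.py .06
```

```text
clock: 14.05
position: [0.6676, -0.0137, 0.0633]
eef_rot: [-180.0, -0.1, 73.0]
force: [-5.4, 5.1, 8.5]
opening: 0.236
gripper_force: 49.8
C [ 0.6277 -0.0161] r 39.99 cam 1.642 Frad -5.1 Ftan -5.4 Fz 8.5 grip 49.8
-0.045 0.015
-0.046 0.013
-0.047 0.01
-0.047 0.007
-0.048 0.004
```

```bash
python3 -m creep '-0.047 0.01 0 0 0 0 0.1; -0.048 0.008 0 0 0 0 0.1; -0.049 0.005 0 0 0 0 0.1; -0.048 0.003 0 0 0 0 0.1; -0.048 0.0 0 0 0 0 0.1'; python3 k.py .06
```

```text
clock: 14.68
position: [0.6664, -0.0255, 0.0633]
eef_rot: [179.9, -0.1, 73.0]
force: [-0.1, 5.2, 5.8]
opening: 0.236
gripper_force: 49.4
C [ 0.6276 -0.0161] r 39.93 cam 1.941 Frad -1.3 Ftan -5.0 Fz 5.8 grip 49.4
-0.048 0.001
-0.048 -0.001
-0.048 -0.004
-0.047 -0.007
-0.047 -0.01
```

```bash
python3 -m creep '-0.032 0.0 0 0 0 0 0.1; -0.032 -0.001 0 0 0 0 0.1; -0.032 -0.002 0 0 0 0 0.1; -0.032 -0.003 0 0 0 0 0.1; -0.032 -0.005 0 0 0 0 0.1'; python3 k.py .04
```

```text
clock: 15.3
position: [0.6638, -0.0331, 0.0633]
eef_rot: [179.9, -0.1, 73.0]
force: [0.9, 5.5, 5.7]
opening: 0.242
gripper_force: 49.4
C [ 0.6276 -0.0161] r 39.98 cam 2.141 Frad -1.5 Ftan -5.4 Fz 5.7 grip 49.4
-0.032 -0.005
-0.031 -0.006
-0.031 -0.008
-0.031 -0.009
-0.03 -0.01
```

```bash
python3 -m creep '-0.031 -0.006 0 0 0 0 0.1; -0.031 -0.007 0 0 0 0 0.1; -0.031 -0.008 0 0 0 0 0.1; 0 0 0 0 0 0 0.1; 0 0 0 0 0 0 0.1'; python3 k.py .03
```

```text
clock: 15.92
position: [0.6614, -0.0375, 0.0633]
eef_rot: [179.9, -0.1, 73.0]
force: [0.7, 4.8, 5.3]
opening: 0.236
gripper_force: 49.4
C [ 0.6276 -0.0161] r 40.0 cam 2.268 Frad -2.0 Ftan -4.5 Fz 5.3 grip 49.4
-0.023 -0.007
-0.023 -0.007
-0.023 -0.008
-0.022 -0.009
-0.022 -0.009
```

```bash
python3 -m creep '-0.03 -0.009 0 0 0 0 0.1; -0.03 -0.01 0 0 0 0 0.1; -0.03 -0.011 0 0 0 0 0.1; 0 0 0 0 0 0 0.1; 0 0 0 0 0 0 0.1'; python3 k.py .03
```

```text
clock: 16.55
position: [0.6586, -0.0415, 0.0633]
eef_rot: [179.9, -0.1, 73.0]
force: [1.3, 2.9, 6.0]
opening: 0.238
gripper_force: 49.5
C [ 0.6276 -0.0161] r 40.03 cam 2.389 Frad -0.8 Ftan -3.1 Fz 6.0 grip 49.5
-0.022 -0.009
-0.022 -0.01
-0.021 -0.011
-0.021 -0.011
-0.021 -0.012
```

```bash
python3 -m creep '-0.022 -0.01 0 0 0 0 0.1; -0.022 -0.01 0 0 0 0 0.1; 0 0 0 0 0 0 0.1; 0 0 0 0 0 0 0.1; 0 0 0 0 0 0 0.1'; python3 k.py .03
```

```text
clock: 17.18
position: [0.6571, -0.0432, 0.0633]
eef_rot: [179.9, -0.1, 73.0]
force: [1.5, 4.1, 5.8]
opening: 0.239
gripper_force: 49.4
C [ 0.6276 -0.0161] r 40.02 cam 2.447 Frad -1.7 Ftan -4.0 Fz 5.8 grip 49.4
-0.021 -0.011
-0.021 -0.011
-0.021 -0.012
-0.02 -0.013
-0.02 -0.013
```

```bash
python3 -m creep '-0.021 -0.011 0 0 0 0 0.1; -0.021 -0.011 0 0 0 0 0.1; 0 0 0 0 0 0 0.1; 0 0 0 0 0 0 0.1; 0 0 0 0 0 0 0.1'; python3 k.py .03
```

```text
clock: 17.8
position: [0.6554, -0.0449, 0.0633]
eef_rot: [179.9, -0.1, 73.0]
force: [2.1, 4.3, 6.1]
opening: 0.237
gripper_force: 49.4
C [ 0.6276 -0.0161] r 40.02 cam 2.506 Frad -1.6 Ftan -4.5 Fz 6.1 grip 49.4
-0.021 -0.012
-0.02 -0.013
-0.02 -0.013
-0.02 -0.014
-0.019 -0.014
```

```bash
python3 -m creep '-0.02 -0.013 0 0 0 0 0.1; -0.02 -0.013 0 0 0 0 0.1; 0 0 0 0 0 0 0.1; 0 0 0 0 0 0 0.1; 0 0 0 0 0 0 0.1'; python3 k.py .03
```

```text
clock: 18.42
position: [0.6537, -0.0465, 0.0633]
eef_rot: [179.9, -0.1, 73.0]
force: [2.6, 4.2, 5.4]
opening: 0.24
gripper_force: 49.4
C [ 0.6276 -0.0161] r 40.02 cam 2.565 Frad -1.5 Ftan -4.7 Fz 5.4 grip 49.4
-0.02 -0.013
-0.02 -0.014
-0.019 -0.014
-0.019 -0.015
-0.018 -0.015
```

```bash
python3 -m creep '-0.019 -0.014 0 0 0 0 0.1; -0.019 -0.014 0 0 0 0 0.1; 0 0 0 0 0 0 0.1; 0 0 0 0 0 0 0.1; 0 0 0 0 0 0 0.1'; python3 k.py .03
```

```text
clock: 19.05
position: [0.6519, -0.048, 0.0633]
eef_rot: [179.9, -0.1, 73.0]
force: [2.8, 4.4, 5.4]
opening: 0.24
gripper_force: 49.4
C [ 0.6276 -0.0161] r 40.04 cam 2.623 Frad -1.8 Ftan -4.9 Fz 5.4 grip 49.4
-0.019 -0.014
-0.019 -0.015
-0.018 -0.015
-0.018 -0.016
-0.017 -0.017
```

```bash
python3 -m creep '-0.018 -0.014 0 0 0 0 0.1; -0.018 -0.015 0 0 0 0 0.1; 0 0 0 0 0 0 0.1; 0 0 0 0 0 0 0.1; 0 0 0 0 0 0 0.1'; python3 k.py .03
```

```text
clock: 19.68
position: [0.65, -0.0493, 0.0633]
eef_rot: [179.9, -0.1, 73.0]
force: [3.5, 3.6, 6.2]
opening: 0.238
gripper_force: 49.4
C [ 0.6276 -0.0161] r 40.02 cam 2.682 Frad -1.0 Ftan -4.9 Fz 6.2 grip 49.4
-0.018 -0.015
-0.018 -0.016
-0.017 -0.016
-0.017 -0.017
-0.016 -0.018
```

```bash
python3 -m creep '-0.018 -0.015 0 0 0 0 0.1; -0.018 -0.016 0 0 0 0 0.1; 0 0 0 0 0 0 0.1; 0 0 0 0 0 0 0.1; 0 0 0 0 0 0 0.1'; python3 k.py .03
```

```text
clock: 20.3
position: [0.648, -0.0506, 0.0633]
eef_rot: [179.9, -0.1, 73.0]
force: [2.5, 4.2, 6.3]
opening: 0.238
gripper_force: 49.4
C [ 0.6276 -0.0161] r 40.02 cam 2.741 Frad -2.3 Ftan -4.3 Fz 6.3 grip 49.4
-0.017 -0.016
-0.017 -0.017
-0.016 -0.017
-0.016 -0.018
-0.015 -0.018
```

```bash
python3 -m creep '-0.017 -0.016 0 0 0 0 0.1; -0.017 -0.017 0 0 0 0 0.1; 0 0 0 0 0 0 0.1; 0 0 0 0 0 0 0.1; 0 0 0 0 0 0 0.1'; python3 k.py .03
```

```text
clock: 20.92
position: [0.6462, -0.0516, 0.0633]
eef_rot: [179.8, -0.1, 73.0]
force: [3.7, 3.4, 4.2]
opening: 0.242
gripper_force: 49.4
C [ 0.6276 -0.0161] r 40.04 cam 2.793 Frad -1.3 Ftan -4.8 Fz 4.2 grip 49.4
-0.017 -0.017
-0.016 -0.018
-0.016 -0.018
-0.015 -0.019
-0.014 -0.019
```

```bash
python3 -m creep '-0.016 -0.017 0 0 0 0 0.1; -0.016 -0.018 0 0 0 0 0.1; 0 0 0 0 0 0 0.1; 0 0 0 0 0 0 0.1; 0 0 0 0 0 0 0.1'; python3 k.py .03
```

```text
clock: 21.55
position: [0.6439, -0.0528, 0.0633]
eef_rot: [179.8, -0.1, 73.0]
force: [2.2, 3.1, 4.9]
opening: 0.24
gripper_force: 49.4
C [ 0.6276 -0.0161] r 40.05 cam 2.856 Frad -2.0 Ftan -3.3 Fz 4.9 grip 49.4
-0.015 -0.018
-0.015 -0.019
-0.014 -0.019
-0.014 -0.02
-0.013 -0.02
```

```bash
python3 -m creep '-0.015 -0.019 0 0 0 0 0.1; -0.014 -0.019 0 0 0 0 0.1; 0 0 0 0 0 0 0.1; 0 0 0 0 0 0 0.1; 0 0 0 0 0 0 0.1'; python3 k.py .03
```

```text
clock: 22.18
position: [0.6418, -0.0536, 0.0633]
eef_rot: [179.8, -0.1, 73.0]
force: [4.3, 3.7, 4.8]
opening: 0.238
gripper_force: 49.4
C [ 0.6276 -0.0162] r 40.04 cam 2.912 Frad -1.9 Ftan -5.4 Fz 4.8 grip 49.4
-0.014 -0.019
-0.014 -0.02
-0.013 -0.02
-0.013 -0.02
-0.012 -0.021
```

```bash
python3 - <<'E'
from h import *
for n in("scene","side"): cv2.imwrite(f"pics/{n}2.png",bot.read_camera(n)[...,::-1])
T=[]
for k in(1,2): T.append(np.hstack([cv2.resize(cv2.imread(f"pics/scene{k}.png")[160:250,180:300],(400,300),interpolation=3),cv2.resize(cv2.imread(f"pics/side{k}.png")[150:240,210:310],(400,300),interpolation=3)]))
cv2.imwrite("pics/cmp.png",np.vstack(T))
E
```

```text
(no output)
```

View pics/cmp.png

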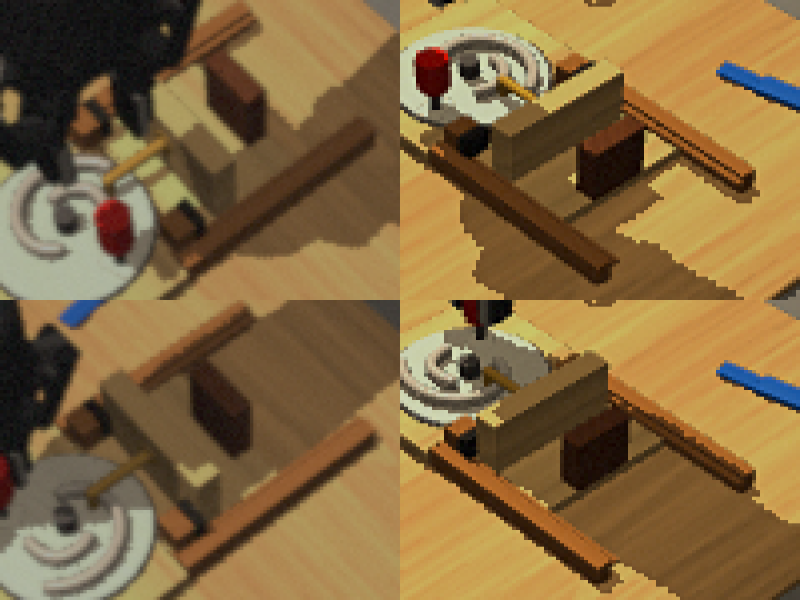

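The panel has been drawn in. Between the two pictures the block moved from about (612,157) to (597,447-300) in the side crop, and the hook holds the bolt. The plate is now very close to the buffers, so I'll go on in small steps.

```bash
python3 -m creep '-0.014 -0.019 0 0 0 0 0.1; -0.013 -0.02 0 0 0 0 0.1; 0 0 0 0 0 0 0.1; 0 0 0 0 0 0 0.1; 0 0 0 0 0 0 0.1'; python3 k.py .03
```

```text
clock: 22.9
position: [0.6401, -0.0542, 0.0633]
eef_rot: [179.8, -0.1, 73.0]
force: [5.4, 4.4, 4.0]
opening: 0.241
gripper_force: 49.2
C [ 0.6276 -0.0162] r 40.03 cam 2.957 Frad -2.5 Ftan -6.5 Fz 4.0 grip 49.2
-0.014 -0.02
-0.013 -0.02
-0.012 -0.021
-0.012 -0.021
-0.011 -0.021
```

```bash
python3 -m creep '-0.013 -0.02 0 0 0 0 0.1; -0.012 -0.021 0 0 0 0 0.1; 0 0 0 0 0 0 0.1; 0 0 0 0 0 0 0.1; 0 0 0 0 0 0 0.1'; python3 k.py .03
```

```text
clock: 23.52
position: [0.638, -0.0548, 0.0633]
eef_rot: [179.7, -0.1, 73.0]
force: [6.9, 4.6, 3.4]
opening: 0.233
gripper_force: 49.2
C [ 0.6276 -0.0162] r 40.03 cam 3.012 Frad -2.6 Ftan -7.9 Fz 3.4 grip 49.2
-0.012 -0.021
-0.012 -0.021
-0.011 -0.021
-0.011 -0.022
-0.01 -0.022
```

```bash
python3 -m creep '-0.012 -0.021 0 0 0 0 0.1; 0 0 0 0 0 0 0.1; 0 0 0 0 0 0 0.1; 0 0 0 0 0 0 0.1; 0 0 0 0 0 0 0.1'; python3 k.py .03
```

```text
clock: 24.15
position: [0.6374, -0.055, 0.0633]
eef_rot: [179.7, -0.1, 73.0]
force: [10.3, 4.5, 1.3]
opening: 0.242
gripper_force: 49.0
C [ 0.6276 -0.0162] r 40.04 cam 3.027 Frad -1.9 Ftan -11.1 Fz 1.3 grip 49.0
-0.012 -0.021
-0.011 -0.021
-0.011 -0.021
-0.01 -0.022
-0.01 -0.022
```

```bash
python3 -m creep '-0.006 -0.01 0 0 0 0 0.1; 0 0 0 0 0 0 0.1; 0 0 0 0 0 0 0.1; 0 0 0 0 0 0 0.1; 0 0 0 0 0 0 0.1'; python3 k.py .03
```

```text
clock: 24.78
position: [0.6372, -0.055, 0.0634]
eef_rot: [179.7, -0.2, 73.0]
force: [12.2, 5.9, 0.3]
opening: 0.238
gripper_force: 49.0
C [ 0.6276 -0.0162] r 40.04 cam 3.033 Frad -2.8 Ftan -13.3 Fz 0.3 grip 49.0
-0.012 -0.021
-0.011 -0.021
-0.011 -0.021
-0.01 -0.022
-0.009 -0.022
```

It tightens steeply here, at about 8 N above baseline. I'll stop turning and ease the hand back along the circle, watching that the cam holds.

```bash
python3 -m creep '0.006 0.01 0 0 0 0 0.1; 0.006 0.01 0 0 0 0 0.1; 0 0 0 0 0 0 0.1; 0 0 0 0 0 0 0.1; 0 0 0 0 0 0 0.1'; python3 k.py .03
```

```text
clock: 25.4
position: [0.6373, -0.055, 0.0633]
eef_rot: [179.8, -0.1, 73.0]
force: [7.6, 3.7, 3.0]
opening: 0.235
gripper_force: 49.4
C [ 0.6276 -0.0162] r 40.06 cam 3.029 Frad -1.8 Ftan -8.3 Fz 3.0 grip 49.4
-0.012 -0.021
-0.011 -0.021
-0.011 -0.021
-0.01 -0.022
-0.009 -0.022
```

```bash
python3 -m creep '0.008 0.014 0 0 0 0 0.1; 0.004 0.007 0 0 0 0 0.1; 0 0 0 0 0 0 0.1; 0 0 0 0 0 0 0.1; 0 0 0 0 0 0 0.1'; python3 k.py .03
```

```text
clock: 26.02
position: [0.6377, -0.0549, 0.0633]
eef_rot: [179.8, -0.1, 73.0]
force: [4.2, 3.5, 4.7]
opening: 0.241
gripper_force: 49.6
C [ 0.6276 -0.0162] r 40.02 cam 3.019 Frad -2.4 Ftan -5.0 Fz 4.7 grip 49.6
-0.012 -0.021
-0.012 -0.021
-0.011 -0.021
-0.01 -0.022
-0.01 -0.022
```

```bash
python3 -m creep '0.008 0.014 0 0 0 0 0.1; 0.005 0.009 0 0 0 0 0.1; 0 0 0 0 0 0 0.1; 0 0 0 0 0 0 0.1; 0 0 0 0 0 0 0.1'; python3 k.py .03
```

```text
clock: 26.65
position: [0.6383, -0.0547, 0.0633]
eef_rot: [179.9, -0.0, 73.0]
force: [-0.5, 2.1, 7.6]
opening: 0.24
gripper_force: 49.8
C [ 0.6276 -0.0162] r 39.98 cam 3.004 Frad -2.1 Ftan -0.1 Fz 7.6 grip 49.8
-0.013 -0.02
-0.012 -0.021
-0.011 -0.021
-0.011 -0.021
-0.01 -0.022
```

```bash
python3 -m creep '-0.013 -0.021 0 0 0 0 0.1; 0 0 0 0 0 0 0.1; 0 0 0 0 0 0 0.1; 0 0 0 0 0 0 0.1; 0 0 0 0 0 0 0.1'; python3 k.py .03|head -1
```

```text
clock: 27.28
position: [0.6381, -0.0548, 0.0633]
eef_rot: [179.8, -0.1, 73.0]
force: [5.3, 4.1, 5.1]
opening: 0.239
gripper_force: 49.5
C [ 0.6276 -0.0162] r 40.02 cam 3.01 Frad -2.6 Ftan -6.2 Fz 5.1 grip 49.5
```

```bash
python3 -m creep '-0.012 -0.02 0 0 0 0 0.1; 0 0 0 0 0 0 0.1; 0 0 0 0 0 0 0.1; 0 0 0 0 0 0 0.1; 0 0 0 0 0 0 0.1'; python3 k.py .03|head -1
```

```text
clock: 27.9
position: [0.6376, -0.0549, 0.0633]
eef_rot: [179.7, -0.1, 73.0]
force: [7.9, 4.1, 2.6]
opening: 0.233
gripper_force: 49.4
C [ 0.6276 -0.0162] r 40.04 cam 3.021 Frad -2.0 Ftan -8.6 Fz 2.6 grip 49.4
```

The cam shows a little hysteresis but holds tight. I'll ease the hand to near zero force, open, lift clear, and look.

```bash
python3 -m creep '0.008 0.013 0 0 0 0 0.1; 0.008 0.013 0 0 0 0 0.1; 0.007 0.012 0 0 0 0 0.1; 0 0 0 0 0 0 0.1; 0 0 0 0 0 0 0.1'; python3 k.py .03|head -1
```

```text
clock: 28.52
position: [0.6382, -0.0547, 0.0633]
eef_rot: [179.9, -0.0, 73.0]
force: [0.7, 3.3, 7.0]
opening: 0.24
gripper_force: 49.8
C [ 0.6276 -0.0162] r 39.98 cam 3.006 Frad -3.0 Ftan -1.5 Fz 7.0 grip 49.8
```

```bash
python3 -m creep '0 0 0 0 0 0 0.3; 0 0 0 0 0 0 0.45; 0 0 0 0 0 0 0.45; 0 0 0 0 0 0 0.45; 0 0 -0.2 0 0 0 0.45'
python3 -m creep '0 0 -0.5 0 0 0 0.45; 0 0 -0.8 0 0 0 0.45; 0 0 -0.8 0 0 0 0.45; 0 0 -0.8 0 0 0 0.45; 0 0 0 0 0 0 0.45'
python3 -m creep '0 -0.6 -0.3 0 0 0 0.45; 0 -0.6 -0.3 0 0 0 0.45; 0 -0.6 0 0 0 0 0.45; 0 -0.3 0 0 0 0 0.45; 0 0 0 0 0 0 0.45'
python3 - <<'E'
from h import *
P=bot.camera_params("wrist"); cv2.imwrite("pics/w3.png",cv2.resize(bot.read_camera("wrist")[...,::-1],None,fx=1.5,fy=1.5))
im=bot.read_camera("side")[...,::-1]; cv2.imwrite("pics/side3.png",cv2.resize(im[130:260,180:320],None,fx=5,fy=4.5,interpolation=3)[:600])
E
```

```text
clock: 29.15
position: [0.637, -0.0548, 0.0719]
eef_rot: [-179.9, 0.0, 73.0]
force: [-0.4, -0.3, 0.2]
opening: 0.448
gripper_force: 0.0
clock: 29.78
position: [0.6387, -0.0551, 0.2216]
eef_rot: [179.6, -0.0, 73.0]
force: [-0.1, 0.6, -0.4]
opening: 0.454
gripper_force: 0.0
clock: 30.4
position: [0.5367, -0.024, 0.2474]
eef_rot: [180.0, -0.0, 73.0]
force: [0.1, 0.1, 0.3]
opening: 0.448
gripper_force: 0.0
```

View pics/w3.png

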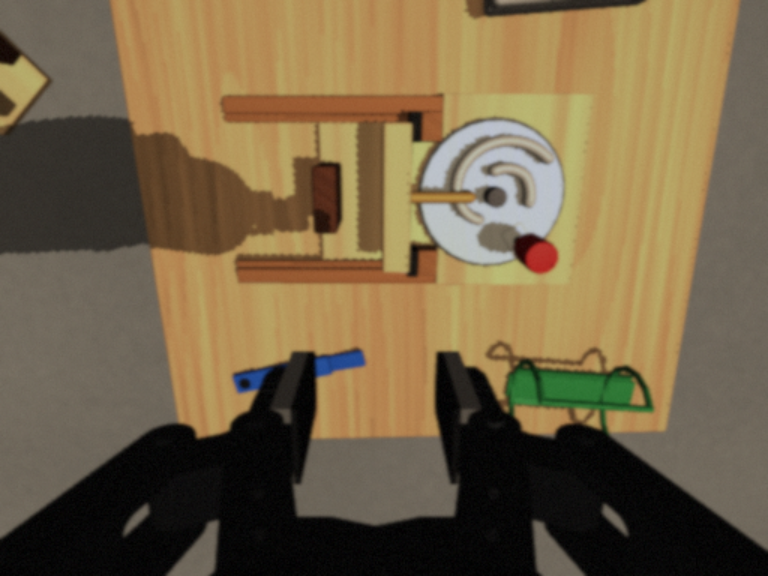

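View pics/side3.png

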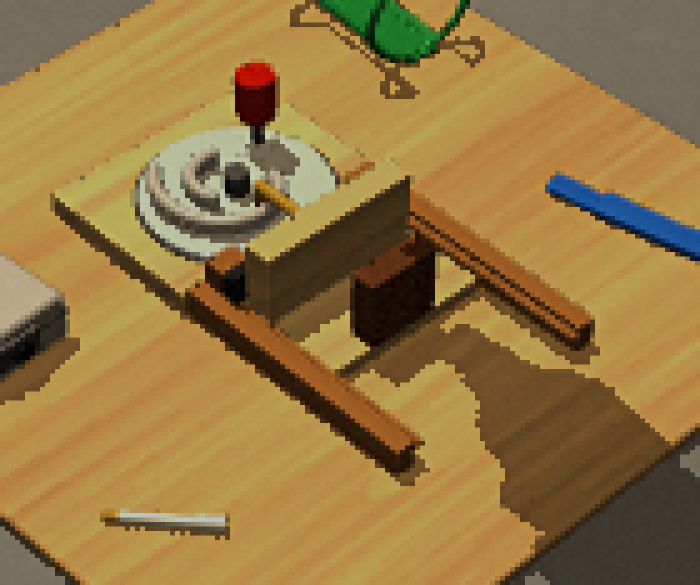

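Both pictures show the plate lying on both black buffers, at wrist (415,125) and (415,262). The hook holds the bolt at (470,197), the knob stands on the far side at (541,257), and the other things haven't been disturbed. The gripper is clear, so I'll hand in.

```bash
python3 -c "
from workcell import bot;print(bot.finish_job())"
```

```text
the job is handed in; nothing more can be done
None
```

The job is handed in: the panel is drawn against both buffers with the cam turned to about 3.0 rad, but the pressing force is only inferred from a peak of about 13 N at the knob (likely 20–55 N), and the slide-in push briefly reached about 17 N against the 15 N limit.

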